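# Clear the paint table: bottles to their carriers, brush and scraper to their trays

### The job

Clear the loose things off the paint table to where their kind is kept: stand the large and the small black bottle in the empty well of the carrier that already holds one of its size, and lay the flat brush and the scraper flat in the free lane of the tray that already holds one like it (either way round). Keep the bottles upright all the time, and leave the small open paint pot standing where it is.

Things in the scene. Friction and masses are not known exactly. Their poses are not given: they have to be found in the camera images.
- large_bottle: The larger of the two loose black paint bottles with white caps, upright, about 300 g. Body 58 mm in diameter up to z = 98 mm, shoulder narrowing up to 110 mm, hard white collar 30 mm in diameter from 110 to 134 mm (good to grip), narrower nozzle up to 160 mm. Origin: centre of its underside; z up along the bottle.
- small_bottle: The smaller of the two loose black paint bottles with white caps, upright, about 130 g. Body 40 mm in diameter up to z = 80 mm, shoulder narrowing up to 89 mm, hard white collar 24 mm in diameter from 89 to 108 mm (good to grip), narrower nozzle up to 126 mm. Origin: centre of its underside; z up along the bottle.
- flat_brush: Loose flat paint brush lying on the table, 176 mm long, 60 g. Its x runs along it from the handle's end (-88 mm) to the tips of the black bristles (+88). Wooden handle 20 mm wide, 13 thick; from x = -33 to +12 it is 26 wide, 14 thick (good to grip); steel ferrule 36 wide, 15 thick to +40, then rigid bristles 35 wide. Origin: middle of its length, on its underside; z up.
- scraper: Loose painter's scraper lying on the table, 178 mm long, 90 g. Its x runs along it from the handle's end (-89 mm) to the edge of the steel blade (+89). Wooden handle 23 mm wide, 18 thick up to x = +2 (grip it at about x = -12), steel collar 21 wide to +14, then a flat 2 mm blade widening to 42, 9 mm above the underside. Origin: middle of its length, on its underside; z up.
- large_crate: Plywood bottle carrier, fixed: two square wells in a row along its own x, each 78 mm wide inside, walls 8 mm thick and 55 mm high, floor 8 mm thick. The near well (-x) is empty; in the far one (centre 86 mm towards +x) stands a large black bottle, fixed, its nozzle ending 168 mm above the tabletop. Origin: centre of the empty well, at tabletop level; z up.
- small_crate: Plywood bottle carrier, fixed: two square wells in a row along its own x, each 60 mm wide inside, walls 8 mm thick and 55 mm high, floor 8 mm thick. The near well (-x) is empty; in the far one (centre 68 mm towards +x) stands a small black bottle, fixed, its nozzle ending 134 mm above the tabletop. Origin: centre of the empty well, at tabletop level; z up.
- brush_tray: Shallow aluminium tray, fixed, long along its own x: outside 214 x 135 mm, walls 4 mm thick, 15 mm high, floor 3 mm thick. A low wall along x parts a free lane, 206 (x) by 78 mm (y) inside, from a 46 mm lane on its +y side in which another such flat brush lies, fixed. Origin: centre of the free lane, at tabletop level; z up.
- scraper_tray: Shallow aluminium tray, fixed, long along its own x: outside 214 x 135 mm, walls 4 mm thick, 15 mm high, floor 3 mm thick. A low wall along x parts a free lane, 206 (x) by 78 mm (y) inside, from a 46 mm lane on its +y side in which another such scraper lies, fixed. Origin: centre of the free lane, at tabletop level; z up.
- paint_pot: A small open white plastic pot, 48 mm in diameter at the rim and 48 mm high, with red paint inside, standing loose among the things to be cleared; it stays where it is. Origin: centre of its underside. z up.

How it is judged:
By the outcome, as a careful person would: the job done as asked, in the order asked, and still so for the second after the job is handed in, with the robot touching nothing.
It also fails if it takes over 112 s, if anything falls off the work surface, if the arm or the gripper's body presses on something with over 40 N, if the wrist force passes 120 N, or if a joint passes its speed limit or range.

### The arm

A 6-joint arm with a two-finger parallel gripper is mounted at the origin on the work surface. World frame = base frame: x ahead of the robot, y to its left, z up, the work surface at z = 0. Lengths are in m, angles in rad, forces in N, time in s.
With the tool pointing down it reaches from about 0.425 to 1.125 m from the base axis. Payload 14.9 kg.
Tool frame: the origin (TCP) lies midway between the tips of the shut fingers; the grasp point (between the pads) lies 19 mm behind it; z points along the fingers, y is the line along which they close (so a half turn about z gives the same grasp; the last joint's range is limited). The gripper opens to 91 mm and grips with 3 to 60 N. Pads are 32 mm wide; open, the fingers measure 118 mm over their backs; the gripper's body (76 mm by 178 mm) begins 60 mm behind the grasp point.
Start: joints at [-1.309, 0.379, 1.734, -0, 1.028, -0.033], TCP at [0.203, -0.67, 0.214] pointing down, gripper open.
Joint ranges: [-2.77, 2.77], [-0.74, 2.19], [0, 2.66], [-1.06, 4.2], [0.31, 2.87], [-3.08, 3.08]. Speed limits (rad/s): [1.89, 1.89, 2.39, 3.14, 3.14, 3.14].

### API

Orientations are given as a unit quaternion [x, y, z, w].
In Python, from plant import * gives the robot as it stands.
- The arm moves only by the tool arm_command, never from a script. Its argument "moves" is a list of rows, each a list of 3 entries, a list of its own where there are three numbers: the shift along the world's x, y, z in units of 0.04 m (1.0 is 0.04 m), then the turn about the world's z in units of 45 degrees (1.0 is 45 degrees), then the finger opening in mm, from 0 to 91.2. A call has 1 to 5 rows; each row shifts and turns the commanded pose from where the row before left it; what a row does not reach is not made up. A row lasts 1/12 s, in which the tool goes at most 41.7 mm and 7.16 degrees, less where a joint would pass 70% of its speed; a pose out of reach is approached as far as the arm can. A call with a number of a shift or a turn outside -1 to 1 is refused whole. A call with a gripper value outside its range is refused whole. The fingers move at their own pace and stop on an object; "squeeze" is the grip in N (left out, the last holds). Time passes only in rows, so rows that do not move let the fingers close. It gives the time, the measured TCP pose, the force, the opening and the grip force at its end, in the units of the state.
- read_state(): the state, without advancing time (a new reading comes with each control period).
- snapshot(name): name is "side" or "top"; returns a dict with "pixels" (400x640x3 uint8, blue, green, red), "vertical_fov" (degrees; the focal length in pixels is half the picture's height over the tangent of half this angle, whatever the lens; pixels are square), "cx", "cy" (the principal point, pixels), "dist" ([k1, k2, p1, p2, k3] as OpenCV has them; the pictures are not rectified), "pose" (4x4, takes a point from camera to world coordinates). Camera axes: x right, y down, z forward; pixel columns grow to the right and rows downward; lengths in m; the calibration is good to about 2 mm. A picture is of the moment at which its call begins. There is no depth.
- job_done(): hands the job in; it is judged then, once.
Trained networks look in a picture, given as the dict that the camera call returned (one of the last four; its "shot" number tells which), for a name from the list of things; names that differ only in an ending like _2 or _b are one class to them, and where a whole thing is asked for, a point or a joint stands for the part that bears it (a point fixed in the world has none). Each returns a list of dicts, best first, with "confidence" (0 to 1); they miss things now and then, are a little off and sometimes report something else, mostly with a low value. They report only what shows in the picture. A call takes as long as a camera call.
- search_frame(picture, thing): "rect" ([left, top, width, height] in pixels, round what is visible of it).
- tip_of(picture, thing): "centre" ([column, row] in pixels: a listed point, or the origin of a listed thing).
The state is a dict: "clock": time; "joints": joint angles; "dq": joint speeds; "joint_torque": joint torques, N m; "eef_pos": TCP position; "tcp_rot": TCP orientation; "wrist_force": force on the tool from outside, world axes, zero at the start; "moment": the same for the moment, N m; "finger_gap": opening from 0.0 (shut) to 1.0 (fully open); "gripper_force": force on a finger pad.
Only numpy, scipy, OpenCV 4.12 (cv2) and the standard library are available. Lean on these libraries where they do the work, as an engineer would, in place of code of your own. Each camera call takes 0.05 s, during which the arm holds its last target. There are 200 camera calls.

## Working session

There is one attempt and no reset: what is moved stays moved. The work goes in short steps, Python scripts to look and compute and a tool call to move; the robot and the scene stay as the last step left them, time stands still between calls to the robot, and variables do not carry over. Pictures are saved under pics/ and viewed, at most 14 in all, crops included, and the job is handed in when it is done.

Besides the shell and the picture viewer there is one more tool, called after "Call:" by a JSON object that holds its "api" and its "payload". arm_command: Moves the arm, as the interface text tells. Shifts and turns lie within -1 to 1; 1 stands for 0.04 m of shift or 45 degrees of turn. Its arguments: {"type":"object","properties":{"moves":{"type":"array","items":{"type":"array"}},"squeeze":{"type":"number"}},"required":["moves"]}

```bash
mkdir -p pics; ls; cat > h.py <<'E'
from plant import *
import numpy as np, cv2
def cam(p):
    h,w=p["pixels"].shape[:2]; f=h/2/np.tan(np.radians(p["vertical_fov"])/2)
    return np.array([[f,0,p["cx"]],[0,f,p["cy"]],[0,0,1.]]),np.array(p["dist"],float),np.array(p["pose"])
def ray(p,uv):
    K,d,T=cam(p); n=cv2.undistortPoints(np.array([[uv]],float),K,d)[0,0]
    return T[:3,3],T[:3,:3]@np.array([n[0],n[1],1.])
def atz(p,uv,z):
    o,v=ray(p,uv); return o+v*(z-o[2])/v[2]
def proj(p,X):
    K,d,T=cam(p); R=T[:3,:3].T
    return cv2.projectPoints(np.array(X,float).reshape(-1,3),cv2.Rodrigues(R)[0],-R@T[:3,3],K,d)[0][:,0]
def tri(a,b):
    (o1,v1),(o2,v2)=a,b; s=np.linalg.lstsq(np.c_[v1,-v2],o2-o1,rcond=None)[0]
    A=o1+s[0]*v1;B=o2+s[1]*v2; return (A+B)/2,np.linalg.norm(A-B)
E
python3 - <<'E'
from h import *
t=snapshot("top"); s=snapshot("side")
cv2.imwrite("pics/top0.png",t["pixels"]);cv2.imwrite("pics/side0.png",s["pixels"])
for p in(t,s): print(p["vertical_fov"],p["cx"],p["cy"],p["dist"],np.round(p["pose"],3).tolist())
for n in "large_bottle small_bottle flat_brush scraper large_crate small_crate brush_tray scraper_tray paint_pot".split():
    for m,p in(("top",t),("side",s)):
        print(n,m,[(np.round(r["centre"],1).tolist(),round(r["confidence"],2),np.round(atz(p,r["centre"],0),3)[:2].tolist()) for r in tip_of(p,n)],[(np.round(r["rect"]).tolist(),round(r["confidence"],2)) for r in search_frame(p,n)])
print(read_state())
E
```

```text
pics
50.45011243019575 311.1312181000115 206.57830285471545 [-0.04827157  0.          0.          0.          0.        ] [[0.028, -0.983, 0.18, 0.385], [-0.999, -0.024, 0.023, -0.002], [-0.018, -0.18, -0.983, 0.898], [0.0, 0.0, 0.0, 1.0]]
49.89154047894357 324.7528933046489 203.66582867209092 [-0.03666427  0.          0.          0.          0.        ] [[0.979, -0.142, 0.147, 0.408], [-0.203, -0.746, 0.634, -0.635], [0.019, -0.651, -0.759, 0.781], [0.0, 0.0, 0.0, 1.0]]
large_bottle top [([178.7, 251.0], 0.86, [0.446, 0.298])] [([152.0, 235.0, 43.0, 28.0], 0.55)]
large_bottle side [([263.7, 136.6], 0.95, [0.444, 0.287])] [([251.0, 88.0, 25.0, 55.0], 0.84)]
small_bottle top [([453.9, 263.0], 0.88, [0.436, -0.285])] [([445.0, 253.0, 30.0, 20.0], 0.65)]
small_bottle side [([290.8, 326.4], 0.88, [0.432, -0.275])] [([281.0, 295.0, 22.0, 45.0], 0.96)]
flat_brush top [([369.9, 264.0], 0.69, [0.43, -0.108]), ([440.9, 169.5], 0.66, [0.639, -0.263])] [([352.0, 222.0, 32.0, 85.0], 0.8)]
flat_brush side [([276.4, 252.3], 0.79, [0.428, -0.1])] [([238.0, 230.0, 82.0, 42.0], 0.82), ([316.0, 84.0, 
[... 1411 characters left out ...]
{'clock': 1.9, 'joints': array([-1.30930804e+00,  3.78918913e-01,  1.73421524e+00,  5.56642191e-05,
        1.02845592e+00, -3.32845420e-02]), 'dq': array([-0.0004391 , -0.00200853, -0.00033774,  0.00040584, -0.00266637,
       -0.0013739 ]), 'joint_torque': array([-5.13949653e-04, -7.63678622e+01, -4.34740913e+01,  6.50971569e-02,
        3.89693084e-02, -2.03002747e-05]), 'eef_pos': array([ 0.20338645, -0.66981574,  0.21391097]), 'tcp_rot': array([ 9.89160379e-01,  1.46839175e-01,  2.38297457e-05, -1.43616512e-06]), 'wrist_force': array([-0.08292201,  0.18611508,  0.6148154 ]), 'moment': array([-0.06832647, -0.00750876,  0.01979113]), 'gripper_force': 0.0, 'finger_gap': 0.9949299517520822}
```

```bash
python3 - <<'E'
import cv2
t=cv2.imread("pics/top0.png");s=cv2.imread("pics/side0.png")
cv2.imwrite("pics/top0c.png",cv2.resize(t[90:330,140:500],(800,533),interpolation=cv2.INTER_CUBIC))
cv2.imwrite("pics/side0c.png",cv2.resize(s[70:350,180:500],(686,600),interpolation=cv2.INTER_CUBIC))
E
```

```text
(no output)
```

View pics/top0c.png

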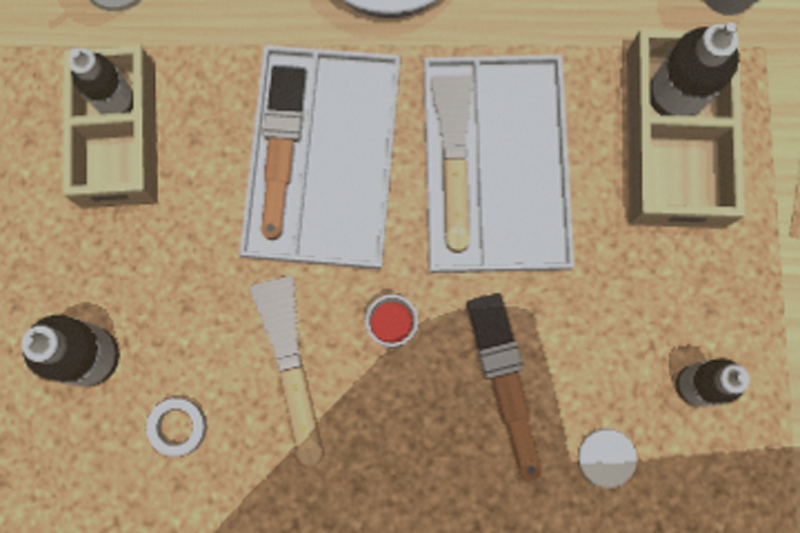

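View pics/side0c.png

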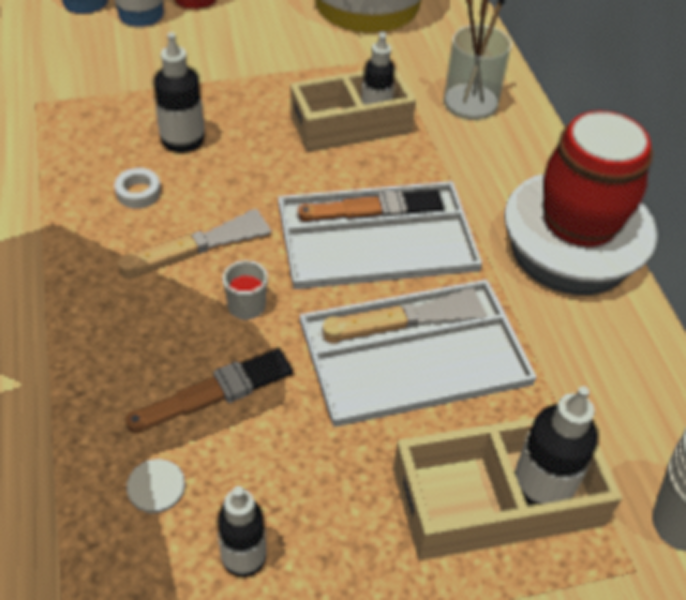

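```bash
cat > fit.py <<'E'
from h import *
from scipy.optimize import minimize
def circ(r,z,n=40): a=np.linspace(0,2*np.pi,n,False); return np.c_[r*np.cos(a),r*np.sin(a),0*a+z]
def box(x0,x1,w0,w1,z0,z1): return np.array([[x,s*w/2,z] for x,w in((x0,w0),(x1,w1)) for s in(-1,1) for z in(z0,z1)])
S=1e-3
PARTS={
"large_bottle":[np.r_[circ(29,0),circ(29,98),circ(15,110)],np.r_[circ(15,110),circ(15,134)]],
"small_bottle":[np.r_[circ(20,0),circ(20,80),circ(12,89)],np.r_[circ(12,89),circ(12,108)]],
"paint_pot":[np.r_[circ(20,0),circ(24,48)]],
"flat_brush":[box(-88,-33,20,20,0,13),box(-33,12,26,26,0,14),box(12,40,36,36,0,15),box(40,88,35,35,2,12)],
"scraper":[box(-89,2,23,23,0,18),box(2,14,21,21,2,16),box(14,89,21,42,9,11)]}
def rect(x0,x1,y0,y1,z):
    P=np.array([[x0,y0,z],[x1,y0,z],[x1,y1,z],[x0,y1,z],[x0,y0,z]],float)
    return np.concatenate([P[i]+(P[i+1]-P[i])*np.linspace(0,1,40,False)[:,None] for i in range(4)])
def crate(w,d): h=w/2; return np.r_[rect(-h-8,d+h+8,-h-8,h+8,55),rect(-h,h,-h,h,55),rect(d-h,d+h,-h,h,55)]
tray=np.r_[rect(-107,107,-43,92,15),rect(-103,103,-39,39,15),rect(-103,103,42,88,15)]
WIRE={"large_crate":crate(78,86),"small_crate":crate(60,68),"brush_tray":tray,"scraper_tray":tray}
def place(P,q):
    c,s=np.cos(q[2]),np.sin(q[2]); z=q[3] if len(q)>3 else 0
    return np.c_[c*P[:,0]-s*P[:,1],s*P[:,0]+c*P[:,1],P[:,2]]*S+[q[0],q[1],z]
U=4
def pts(p,name,q):
    if name in WIRE: return proj(p,place(WIRE[name],q))
    m=np.zeros((400*U,640*U),np.uint8)
    for P in PARTS[name]:
        x=proj(p,place(P,q)); cv2.fillConvexPoly(m,cv2.convexHull(np.round((x+.5)*U*16-8).astype(np.int32)),255,shift=4)
    c=max(cv2.findContours(m,cv2.RETR_EXTERNAL,cv2.CHAIN_APPROX_NONE)[0],key=len)
    return (c[::4,0]+.5)/U-.5
def dts(p):
    g=cv2.GaussianBlur(cv2.resize(p["pixels"],None,fx=U,fy=U,interpolation=cv2.INTER_CUBIC),(0,0),3)
    e=np.max([cv2.Canny(g[:,:,i],15,40) for i in range(3)],0)
    return cv2.distanceTransform(255-e,cv2.DIST_L2,5)/U
def fit(name,ps,q0,D):
    def cost(q):
        s=0
        for p,d in zip(ps,D):
            x=(pts(p,name,q)+.5)*U-.5
            s+=np.mean(np.minimum(cv2.remap(d,x[None].astype(np.float32),None,cv2.INTER_LINEAR)[0],3.))
        return s/len(ps)
    best=None
    for dx in(-.006,0,.006):
        for dy in(-.006,0,.006):
            q=np.array(q0)+[dx,dy,0,0][:len(q0)]
            ini=np.r_[[q],q+np.diag([.006,.006,.06,.006][:len(q)])]
            r=minimize(cost,q,method="Nelder-Mead",options=dict(initial_simplex=ini,xatol=1e-4,fatol=1e-4,maxiter=250))
            if best is None or r.fun<best.fun: best=r
    return best
E
cat > run.py <<'E'
from fit import *
import pickle
t=snapshot("top"); s=snapshot("side"); pickle.dump((t,s),open("shots.pkl","wb"))
D=[dts(t),dts(s)]
Q={"large_bottle":(.445,.292,0),"small_bottle":(.434,-.28,0),"flat_brush":(.43,-.104,.25),"scraper":(.44,.103,.2),
"large_crate":(.637,-.273,0),"small_crate":(.631,.285,0),"brush_tray":(.65,.052,-.05),"scraper_tray":(.65,-.12,0),"paint_pot":(.485,0,0)}
R={}
vis=[cv2.resize(p["pixels"],None,fx=U,fy=U,interpolation=cv2.INTER_CUBIC) for p in(t,s)]
for n,q in Q.items():
    r=fit(n,[t,s],np.r_[q,0.],D); R[n]=r.x
    one=[np.round(fit(n,[p],np.array(q,float),[d]).x,4).tolist() for p,d in((t,D[0]),(s,D[1]))]
    print(n,np.round(r.x,4).tolist(),round(r.fun,2),one)
    for v,p in zip(vis,(t,s)):
        for a in pts(p,n,r.x): cv2.circle(v,tuple(np.round((a+.5)*U).astype(int).tolist()),1,(0,255,0) if n[0]!='z' else 0,-1)
pickle.dump(R,open("fit.pkl","wb"))
cv2.imwrite("pics/topfit.png",cv2.resize(vis[0][90*U:330*U,140*U:500*U],(800,533),interpolation=cv2.INTER_AREA))
cv2.imwrite("pics/sidefit.png",cv2.resize(vis[1][70*U:350*U,180*U:500*U],(686,600),interpolation=cv2.INTER_AREA))
E
time python3 run.py
```

```text
large_bottle [0.448, 0.2952, -0.0412, -0.0012] 0.29 [[0.4482, 0.2946, -0.0148], [0.4477, 0.2964, 0.0253]]
small_bottle [0.4359, -0.282, 0.0089, -0.0024] 0.26 [[0.4362, -0.2815, 0.0667], [0.4355, -0.2827, 0.0836]]
flat_brush [0.4296, -0.1028, 0.2685, -0.0026] 1.02 [[0.4296, -0.1026, 0.2674], [0.4284, -0.1045, 0.274]]
scraper [0.4392, 0.0996, 0.2781, -0.0006] 0.82 [[0.4392, 0.0991, 0.2881], [0.4388, 0.0994, 0.2599]]
large_crate [0.6363, -0.269, -0.0113, -0.0025] 0.9 [[0.6359, -0.2682, -0.0124], [0.6349, -0.2705, -0.0061]]
small_crate [0.6349, 0.2823, 0.0919, -0.0021] 0.79 [[0.6345, 0.2818, 0.0871], [0.6334, 0.2795, 0.1125]]
brush_tray [0.6452, 0.053, -0.0633, -0.0028] 0.48 [[0.6449, 0.0524, -0.0625], [0.6437, 0.0507, -0.0594]]
scraper_tray [0.6464, -0.1143, 0.0471, -0.0078] 0.33 [[0.6445, -0.113, 0.0472], [0.6435, -0.1196, 0.0472]]
paint_pot [0.485, 0.0065, 0.0276, -0.0005] 0.21 [[0.4852, 0.0066, -0.0074], [0.4845, 0.0062, -0.0401]]
real	0m26.216s
user	0m45.145s
sys	0m36.135s
```

View pics/topfit.png

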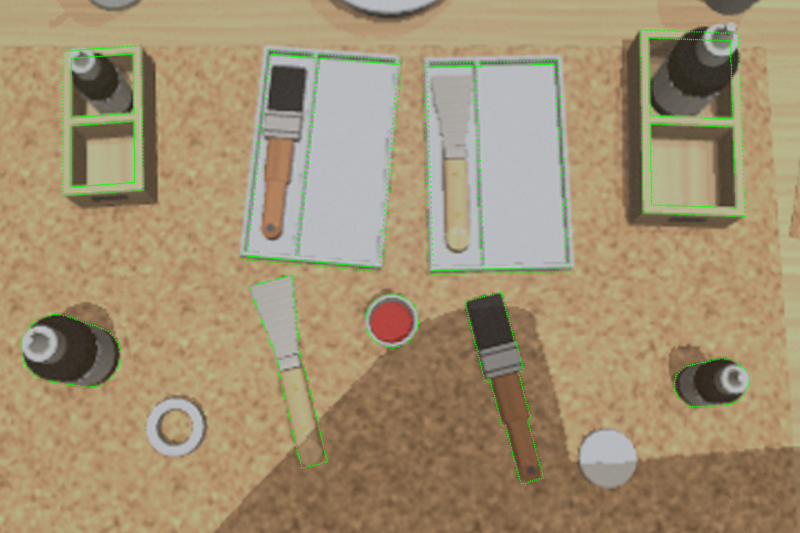

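View pics/sidefit.png

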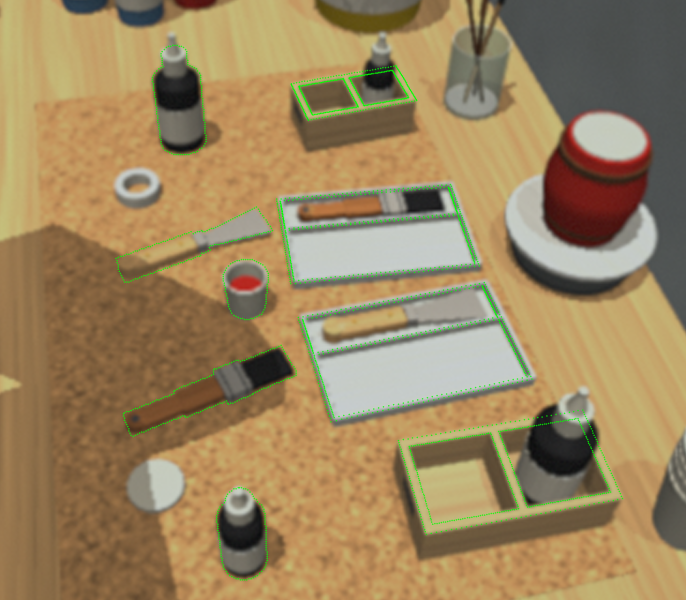

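The fits sit on the outlines in both pictures. For example, in the top crop the large bottle is at about (70,350), the small bottle at (712,383) and the empty large well at (690,165). All fitted heights come out near 0, as they should.

Call:
{"api": "arm_command", "payload": {"moves": [[[0.56,0.83,0],0,60],[[0.56,0.83,0],0,60],[[0.56,0.83,0],0,60],[[0.56,0.83,0],0,60],[[0.56,0.83,0],0,60]], "squeeze": 20}}

```text
clock: 2.42
eef_pos: [0.316, -0.5022, 0.214]
tcp_rot: [0.989, 0.147, 0.0, 0.0]
wrist_force: [0.4, 0.2, 0.7]
finger_gap: 0.669
gripper_force: 0.0
```

Call:
{"api": "arm_command", "payload": {"moves": [[[0.56,0.83,0],0,60],[[0.56,0.83,0],0,60],[[0.56,0.83,0],0,60],[[0.56,0.83,0],0,60],[[0.56,0.83,0],0,60]]}}

```text
clock: 2.83
eef_pos: [0.4282, -0.3362, 0.2142]
tcp_rot: [0.989, 0.147, 0.0, 0.0]
wrist_force: [1.6, -0.1, -0.1]
finger_gap: 0.657
gripper_force: 0.0
```

Call:
{"api": "arm_command", "payload": {"moves": [[[0.56,0.83,0],0,60],[[0.56,0.83,0],0,60],[[0.56,0.83,0],0,60],[[0.56,0.83,0],0,60],[[0.56,0.83,0],0,60]]}}

```text
clock: 3.25
eef_pos: [0.5402, -0.17, 0.2142]
tcp_rot: [0.989, 0.147, 0.0, 0.0]
wrist_force: [0.3, -1.8, 0.5]
finger_gap: 0.657
gripper_force: 0.0
```

Call:
{"api": "arm_command", "payload": {"moves": [[[-0.19,0.97,0],0,60],[[-0.19,0.97,0],0,60],[[-0.19,0.97,0],0,60],[[-0.19,0.97,0],0,60],[[-0.19,0.97,0],0,60]]}}

```text
clock: 3.67
eef_pos: [0.5008, 0.0238, 0.2141]
tcp_rot: [0.989, 0.147, 0.0, 0.0]
wrist_force: [-0.1, 0.3, 0.5]
finger_gap: 0.655
gripper_force: 0.0
```

Call:
{"api": "arm_command", "payload": {"moves": [[[-0.19,0.97,0],0,60],[[-0.19,0.97,0],0,60],[[-0.19,0.97,0],0,60],[[-0.19,0.97,0],0,60],[[-0.19,0.97,0],0,60]]}}

```text
clock: 4.08
eef_pos: [0.4627, 0.2181, 0.2143]
tcp_rot: [0.989, 0.147, 0.0, -0.0]
wrist_force: [1.2, 0.2, -0.0]
finger_gap: 0.657
gripper_force: 0.0
```

Call:
{"api": "arm_command", "payload": {"moves": [[[-0.19,0.97,0],0,60],[[-0.19,0.96,0],0,60],[[0,0,0],0,60]]}}

```text
clock: 4.33
eef_pos: [0.4472, 0.2984, 0.2144]
tcp_rot: [0.989, 0.149, 0.001, -0.001]
wrist_force: [-0.6, -1.0, -0.4]
finger_gap: 0.658
gripper_force: 0.0
```

Call:
{"api": "arm_command", "payload": {"moves": [[[0,0.05,-0.7],0,60],[[0,0,-0.7],0,60],[[0,0,-0.7],0,60],[[0,0,-0.42],0,60],[[0,0,0],0,60]]}}

```text
clock: 4.75
eef_pos: [0.4464, 0.2941, 0.1099]
tcp_rot: [0.989, 0.147, -0.002, 0.001]
wrist_force: [-0.4, -0.8, -0.1]
finger_gap: 0.658
gripper_force: 0.0
```

Call:
{"api": "arm_command", "payload": {"moves": [[[0,0,0],0,20],[[0,0,0],0,20],[[0,0,0],0,20],[[0,0,0],0,20],[[0,0,0],0,20]]}}

```text
clock: 5.17
eef_pos: [0.4487, 0.2956, 0.1141]
tcp_rot: [0.989, 0.147, 0.001, -0.0]
wrist_force: [0.5, -1.0, 3.1]
finger_gap: 0.32
gripper_force: 14.2
```

Call:
{"api": "arm_command", "payload": {"moves": [[[0,0,0],0,20],[[0,0,0.2],0,20],[[0,0,0.5],0,20],[[0,0,0.7],0,20],[[0,0,0.7],0,20]], "squeeze": 30}}

```text
clock: 5.58
eef_pos: [0.4474, 0.295, 0.198]
tcp_rot: [0.989, 0.147, -0.001, 0.0]
wrist_force: [0.5, 0.3, -3.3]
finger_gap: 0.32
gripper_force: 30.0
```

Call:
{"api": "arm_command", "payload": {"moves": [[[0,0,0.3],0,20],[[0.07,-0.2,0],0,20],[[0.13,-0.39,0],0,20],[[0.2,-0.6,0],0,20],[[0.26,-0.78,0],0,20]]}}

```text
clock: 6.0
eef_pos: [0.4737, 0.2158, 0.2075]
tcp_rot: [0.989, 0.148, -0.001, 0.0]
wrist_force: [1.5, -0.0, -3.1]
finger_gap: 0.325
gripper_force: 30.0
```

Call:
{"api": "arm_command", "payload": {"moves": [[[0.26,-0.78,0],0,20],[[0.26,-0.78,0],0,20],[[0.26,-0.78,0],0,20],[[0.26,-0.78,0],0,20],[[0.26,-0.78,0],0,20]]}}

```text
clock: 6.42
eef_pos: [0.5258, 0.0584, 0.2074]
tcp_rot: [0.989, 0.147, -0.001, -0.0]
wrist_force: [0.5, 0.2, -2.8]
finger_gap: 0.324
gripper_force: 30.0
```

Call:
{"api": "arm_command", "payload": {"moves": [[[0.26,-0.78,0],0,20],[[0.26,-0.78,0],0,20],[[0.26,-0.78,0],0,20],[[0.26,-0.78,0],0,20],[[0.26,-0.78,0],0,20]]}}

```text
clock: 6.83
eef_pos: [0.5777, -0.0975, 0.2072]
tcp_rot: [0.989, 0.147, -0.001, -0.0]
wrist_force: [1.1, 0.1, -2.9]
finger_gap: 0.321
gripper_force: 30.0
```

Call:
{"api": "arm_command", "payload": {"moves": [[[0.26,-0.78,0],0,20],[[0.26,-0.78,0],0,20],[[0.26,-0.78,0],0,20],[[0.26,-0.78,0],0,20],[[0.2,-0.6,0],0,20]]}}

```text
clock: 7.25
eef_pos: [0.6275, -0.2468, 0.2069]
tcp_rot: [0.989, 0.146, -0.001, -0.0]
wrist_force: [1.0, 1.3, -2.2]
finger_gap: 0.315
gripper_force: 30.0
```

Call:
{"api": "arm_command", "payload": {"moves": [[[0.13,-0.39,0],0,20],[[0.07,-0.22,0],0,20],[[0,0,0],0,20],[[0,0,0],0,20]]}}

```text
clock: 7.58
eef_pos: [0.6355, -0.268, 0.2083]
tcp_rot: [0.989, 0.147, -0.001, -0.0]
wrist_force: [0.1, 0.5, -3.7]
finger_gap: 0.323
gripper_force: 30.0
```

Call:
{"api": "arm_command", "payload": {"moves": [[[0,0,-0.3],0,20],[[0,0,-0.5],0,20],[[0,0,-0.5],0,20],[[0,0,-0.4],0,20],[[0,0,-0.3],0,20]]}}

```text
clock: 8.0
eef_pos: [0.6353, -0.2672, 0.1268]
tcp_rot: [0.989, 0.147, -0.001, -0.001]
wrist_force: [-0.4, 0.8, -2.3]
finger_gap: 0.319
gripper_force: 30.0
```

Call:
{"api": "arm_command", "payload": {"moves": [[[0,0,-0.1],0,20],[[0,0,-0.04],0,20],[[0,0,-0.03],0,20],[[0,0,0],0,20]]}}

```text
clock: 8.33
eef_pos: [0.6367, -0.2688, 0.123]
tcp_rot: [0.989, 0.147, 0.0, 0.0]
wrist_force: [-1.3, 0.6, -3.7]
finger_gap: 0.32
gripper_force: 30.0
```

Not in contact yet, so I'll creep down.

Call:
{"api": "arm_command", "payload": {"moves": [[[0,0,-0.03],0,20],[[0,0,-0.03],0,20],[[0,0,0],0,20]]}}

```text
clock: 8.58
eef_pos: [0.6375, -0.2694, 0.1219]
tcp_rot: [0.989, 0.147, 0.001, 0.001]
wrist_force: [-0.7, 0.3, 7.3]
finger_gap: 0.327
gripper_force: 30.0
```

Call:
{"api": "arm_command", "payload": {"moves": [[[0,0,0.03],0,30],[[0,0,0],0,50],[[0,0,0],0,60],[[0,0,0],0,60],[[0,0,0.3],0,60]]}}

```text
clock: 9.0
eef_pos: [0.635, -0.2681, 0.1314]
tcp_rot: [0.989, 0.147, -0.001, -0.001]
wrist_force: [-0.7, -0.1, -0.5]
finger_gap: 0.589
gripper_force: 0.0
```

Call:
{"api": "arm_command", "payload": {"moves": [[[0,0,0.6],0,60],[[0,0,0.8],0,60],[[0,0,0.6],0,60],[[-0.6,0,0],0,60],[[-0.9,-0.08,0],0,60]]}}

```text
clock: 9.42
eef_pos: [0.5782, -0.272, 0.216]
tcp_rot: [0.989, 0.148, 0.002, 0.001]
wrist_force: [0.1, -0.4, -0.1]
finger_gap: 0.66
gripper_force: 0.0
```

Call:
{"api": "arm_command", "payload": {"moves": [[[-0.9,-0.08,0],0,60],[[-0.9,-0.08,0],0,60],[[-0.9,-0.08,0],0,60],[[-0.8,-0.02,0],0,60],[[0,0,0],0,60]]}}

```text
clock: 9.83
eef_pos: [0.4317, -0.2817, 0.2134]
tcp_rot: [0.989, 0.146, -0.001, -0.0]
wrist_force: [1.4, -0.3, -0.6]
finger_gap: 0.659
gripper_force: 0.0
```

```bash
python3 - <<'E'
from h import *
t=snapshot("top");s=snapshot("side")
cv2.imwrite("pics/m1.png",np.vstack([cv2.resize(t["pixels"][80:230,380:530],(600,600))[:,:],])[:300*2] if 0 else np.hstack([cv2.resize(t["pixels"][80:230,400:500],(400,600)),cv2.resize(s["pixels"][215:365,355:455],(400,600))]))
E
```

```text
(no output)
```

View pics/m1.png

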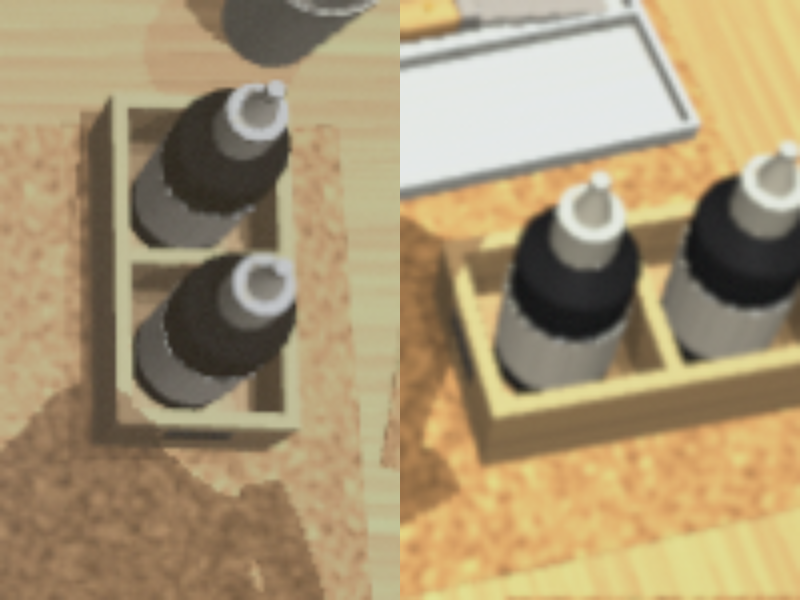

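The large bottle stands upright in its well: cap at about (262,285) in the left half, base inside the walls. Next, the small bottle.

Call:
{"api": "arm_command", "payload": {"moves": [[[0,0,-0.5],0,60],[[0,0,-0.8],0,60],[[0,0,-0.8],0,60],[[0,0,-0.6],0,60],[[0,0,-0.33],0,60]]}}

```text
clock: 10.35
eef_pos: [0.4363, -0.2816, 0.0895]
tcp_rot: [0.989, 0.147, -0.001, -0.001]
wrist_force: [-0.3, -0.2, -0.2]
finger_gap: 0.657
gripper_force: 0.0
```

Call:
{"api": "arm_command", "payload": {"moves": [[[0,0,0],0,60],[[0,0,0],0,15],[[0,0,0],0,15],[[0,0,0],0,15],[[0,0,0],0,15]], "squeeze": 20}}

```text
clock: 10.77
eef_pos: [0.437, -0.2826, 0.0931]
tcp_rot: [0.989, 0.147, 0.001, 0.001]
wrist_force: [-0.1, 0.2, 0.0]
finger_gap: 0.396
gripper_force: 0.0
```

Call:
{"api": "arm_command", "payload": {"moves": [[[0,0,0],0,15],[[0,0,0],0,15]]}}

```text
clock: 10.93
eef_pos: [0.4365, -0.2824, 0.0925]
tcp_rot: [0.989, 0.147, 0.0, 0.0]
wrist_force: [-0.2, 0.3, 3.0]
finger_gap: 0.256
gripper_force: 20.1
```

Call:
{"api": "arm_command", "payload": {"moves": [[[0,0,0.2],0,15],[[0,0,0.5],0,15],[[0,0,0.7],0,15],[[0,0,0.7],0,15],[[0,0,0.3],0,15]]}}

```text
clock: 11.35
eef_pos: [0.4372, -0.283, 0.1917]
tcp_rot: [0.989, 0.147, 0.001, 0.001]
wrist_force: [0.9, -1.3, 0.6]
finger_gap: 0.254
gripper_force: 20.0
```

Call:
{"api": "arm_command", "payload": {"moves": [[[0.07,0.2,0],0,15],[[0.14,0.39,0],0,15],[[0.21,0.6,0],0,15],[[0.27,0.77,0],0,15],[[0.27,0.77,0],0,15]]}}

```text
clock: 11.77
eef_pos: [0.474, -0.1713, 0.1866]
tcp_rot: [0.989, 0.146, -0.001, -0.0]
wrist_force: [1.2, -0.1, -1.0]
finger_gap: 0.256
gripper_force: 20.0
```

Call:
{"api": "arm_command", "payload": {"moves": [[[0.27,0.77,0],0,15],[[0.27,0.77,0],0,15],[[0.27,0.77,0],0,15],[[0.27,0.77,0],0,15],[[0.27,0.77,0],0,15]]}}

```text
clock: 12.18
eef_pos: [0.5279, -0.0168, 0.1865]
tcp_rot: [0.989, 0.147, -0.001, -0.0]
wrist_force: [1.2, -0.7, -1.4]
finger_gap: 0.254
gripper_force: 20.0
```

Call:
{"api": "arm_command", "payload": {"moves": [[[0.27,0.77,0],0,15],[[0.27,0.77,0],0,15],[[0.27,0.77,0],0,15],[[0.27,0.77,0],0,15],[[0.27,0.77,0],0,15]]}}

```text
clock: 12.6
eef_pos: [0.5818, 0.1371, 0.1862]
tcp_rot: [0.989, 0.147, -0.001, 0.0]
wrist_force: [-0.5, -0.1, -1.3]
finger_gap: 0.254
gripper_force: 20.0
```

Call:
{"api": "arm_command", "payload": {"moves": [[[0.27,0.77,0],0,15],[[0.27,0.77,0],0,15],[[0.27,0.77,0],0,15],[[0.21,0.6,0],0,15],[[0.14,0.45,0],0,15]]}}

```text
clock: 13.02
eef_pos: [0.6284, 0.2719, 0.1859]
tcp_rot: [0.989, 0.147, -0.001, 0.0]
wrist_force: [-1.2, -0.1, -1.1]
finger_gap: 0.254
gripper_force: 20.0
```

Call:
{"api": "arm_command", "payload": {"moves": [[[0.12,0.31,0],0,15],[[0,0,0],0,15],[[0,0,0],0,15]]}}

```text
clock: 13.27
eef_pos: [0.633, 0.2818, 0.1867]
tcp_rot: [0.989, 0.147, -0.001, 0.0]
wrist_force: [0.1, 0.7, -0.3]
finger_gap: 0.256
gripper_force: 20.0
```

Call:
{"api": "arm_command", "payload": {"moves": [[[0,0,-0.3],0,15],[[0,0,-0.5],0,15],[[0,0,-0.5],0,15],[[0,0,-0.4],0,15],[[0,0,-0.3],0,15]]}}

```text
clock: 13.68
eef_pos: [0.6328, 0.2805, 0.1055]
tcp_rot: [0.989, 0.146, -0.001, 0.0]
wrist_force: [-0.3, 0.2, -0.7]
finger_gap: 0.258
gripper_force: 20.0
```

Call:
{"api": "arm_command", "payload": {"moves": [[[0,0,-0.1],0,15],[[0,0,-0.05],0,15],[[0,0,-0.03],0,15],[[0,0,-0.02],0,15],[[0,0,0],0,15]]}}

```text
clock: 14.1
eef_pos: [0.6342, 0.282, 0.1007]
tcp_rot: [0.989, 0.147, 0.001, -0.0]
wrist_force: [-0.3, -0.7, -1.0]
finger_gap: 0.258
gripper_force: 20.0
```

Call:
{"api": "arm_command", "payload": {"moves": [[[0,0,-0.03],0,15],[[0,0,-0.02],0,15],[[0,0,0],0,15]]}}

```text
clock: 14.35
eef_pos: [0.6355, 0.2824, 0.1005]
tcp_rot: [0.989, 0.147, 0.002, -0.0]
wrist_force: [-2.1, -1.4, 16.5]
finger_gap: 0.258
gripper_force: 20.0
```

Call:
{"api": "arm_command", "payload": {"moves": [[[0,0,0.05],0,25],[[0,0,0],0,50],[[0,0,0],0,60],[[0,0,0],0,60],[[0,0,0.3],0,60]]}}

```text
clock: 14.77
eef_pos: [0.6324, 0.2812, 0.1101]
tcp_rot: [0.989, 0.147, -0.002, 0.0]
wrist_force: [-0.1, -0.1, 0.4]
finger_gap: 0.535
gripper_force: 0.0
```

Call:
{"api": "arm_command", "payload": {"moves": [[[0,0,0.7],0,60],[[0,0,0.8],0,60],[[-0.44,-0.8,0],0,60],[[-0.44,-0.8,0],0,60],[[-0.44,-0.8,0],-0.034,60]]}}

```text
clock: 15.18
eef_pos: [0.5804, 0.1851, 0.1731]
tcp_rot: [0.991, 0.134, 0.001, -0.0]
wrist_force: [1.0, 0.2, -0.1]
finger_gap: 0.656
gripper_force: 0.0
```

Call:
{"api": "arm_command", "payload": {"moves": [[[-0.44,-0.8,0],0,60],[[-0.44,-0.8,0],0,60],[[-0.44,-0.8,0],0,60],[[-0.44,-0.8,0],0,60],[[-0.44,-0.8,0],0,60]]}}

```text
clock: 15.6
eef_pos: [0.492, 0.0246, 0.1727]
tcp_rot: [0.991, 0.134, 0.0, 0.0]
wrist_force: [0.1, -1.4, -0.3]
finger_gap: 0.658
gripper_force: 0.0
```

Call:
{"api": "arm_command", "payload": {"moves": [[[-0.44,-0.8,0],0,60],[[-0.44,-0.8,0],0,60],[[-0.44,-0.8,0],0,60],[[-0.46,-0.87,0],0,60],[[0,0,0],0,60]]}}

```text
clock: 16.02
eef_pos: [0.4193, -0.1089, 0.1725]
tcp_rot: [0.991, 0.132, -0.0, 0.0]
wrist_force: [-0.9, 0.5, 0.1]
finger_gap: 0.657
gripper_force: 0.0
```

```bash
python3 - <<'E'
from fit import *
t=snapshot("top");s=snapshot("side")
cv2.imwrite("pics/m2.png",np.hstack([cv2.resize(t["pixels"][100:250,140:240],(400,600)),cv2.resize(s["pixels"][70:190,300:380],(400,600))]))
st=read_state();print(st["eef_pos"],st["tcp_rot"],st["joints"])
E
```

```text
[ 0.42159078 -0.10609769  0.17266584] [9.91233407e-01 1.32121417e-01 4.76302600e-04 1.92267376e-04] [-3.00193344e-01  9.50433198e-03  2.27689660e+00  6.67846484e-05
  8.54165672e-01  1.00554140e+00]
```

View pics/m2.png

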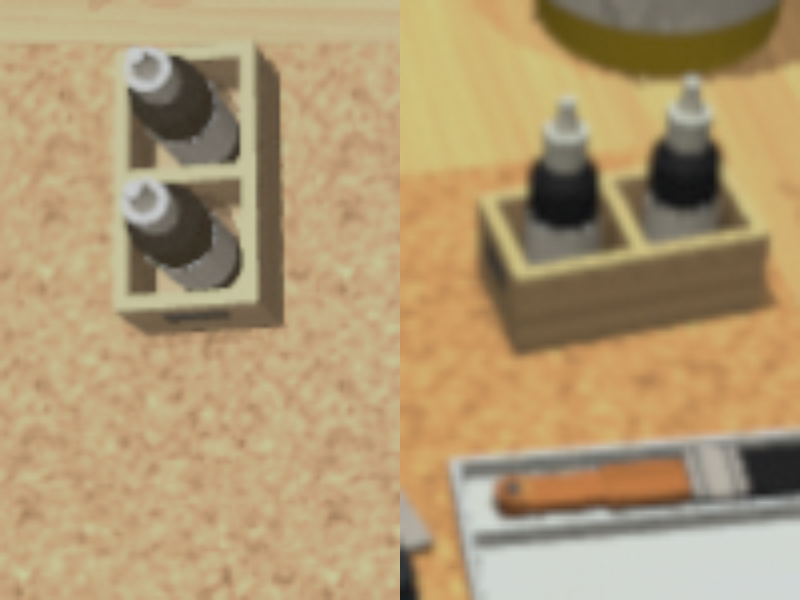

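The small bottle is upright in its well too (cap about (150,200) on the left). Next, the brush.

Call:
{"api": "arm_command", "payload": {"moves": [[[0,0,-0.7],0,60],[[0,0,-0.9],0,60],[[0,0,-0.9],0,60],[[0,0,-0.8],0,60],[[0,0,-0.5],0,60]]}}

```text
clock: 16.53
eef_pos: [0.4213, -0.1036, 0.0175]
tcp_rot: [0.991, 0.134, -0.001, -0.0]
wrist_force: [-0.1, 0.6, -0.4]
finger_gap: 0.656
gripper_force: 0.0
```

Call:
{"api": "arm_command", "payload": {"moves": [[[0,0,-0.25],0,60],[[0,0,-0.1],0,60],[[0,0,0],0,60]]}}

```text
clock: 16.78
eef_pos: [0.4222, -0.1045, 0.0059]
tcp_rot: [0.991, 0.134, -0.0, -0.0]
wrist_force: [-0.4, 0.5, 0.4]
finger_gap: 0.663
gripper_force: 0.0
```

Call:
{"api": "arm_command", "payload": {"moves": [[[0,0,-0.05],0,60],[[0,0,0],0,20],[[0,0,0],0,20],[[0,0,0],0,20],[[0,0,0],0,20]], "squeeze": 25}}

```text
clock: 17.2
eef_pos: [0.4222, -0.1052, 0.0045]
tcp_rot: [0.991, 0.134, 0.0, 0.0]
wrist_force: [-0.1, 0.0, 0.2]
finger_gap: 0.401
gripper_force: 0.0
```

Call:
{"api": "arm_command", "payload": {"moves": [[[0,0,0],0,20],[[0,0,0],0,20]]}}

```text
clock: 17.37
eef_pos: [0.422, -0.1051, 0.0042]
tcp_rot: [0.991, 0.134, 0.0, 0.0]
wrist_force: [-1.6, -0.5, 7.3]
finger_gap: 0.28
gripper_force: 25.0
```

Call:
{"api": "arm_command", "payload": {"moves": [[[0,0,0.3],0,20],[[0,0,0.6],0,20],[[0,0,0.7],0,20],[[0,0,0.4],0,20],[[0.3,0.22,0],0,20]]}}

```text
clock: 17.78
eef_pos: [0.4341, -0.097, 0.0867]
tcp_rot: [0.991, 0.133, 0.001, 0.001]
wrist_force: [0.3, -0.9, -0.5]
finger_gap: 0.284
gripper_force: 25.0
```

Call:
{"api": "arm_command", "payload": {"moves": [[[0.6,0.44,0],0,20],[[0.6,0.44,0],-0.07,20],[[0.6,0.44,0],-0.07,20],[[0.6,0.44,0],-0.07,20],[[0.6,0.44,0],-0.07,20]]}}

```text
clock: 18.2
eef_pos: [0.5547, -0.0072, 0.0839]
tcp_rot: [1.0, 0.023, -0.0, -0.0]
wrist_force: [-0.4, -1.3, -0.7]
finger_gap: 0.282
gripper_force: 25.0
```

Call:
{"api": "arm_command", "payload": {"moves": [[[0.6,0.44,0],-0.07,20],[[0.6,0.44,0],-0.07,20],[[0.6,0.44,0],0,20],[[0.28,0.22,0],0,20],[[0,0,0],0,20]]}}

```text
clock: 18.62
eef_pos: [0.6388, 0.0548, 0.0839]
tcp_rot: [1.0, -0.03, 0.001, -0.0]
wrist_force: [-0.7, -0.4, -1.2]
finger_gap: 0.286
gripper_force: 25.0
```

```bash
python3 - <<'E'
from fit import *
t=snapshot("top");s=snapshot("side")
cv2.imwrite("pics/m3.png",np.hstack([cv2.resize(t["pixels"][100:250,240:340],(400,600)),cv2.resize(s["pixels"][130:250,310:410],(400,480))[:480].repeat(1,0) if 0 else cv2.resize(s["pixels"][110:260,310:410],(400,600))]))
st=read_state();print(st["eef_pos"],st["tcp_rot"],2*np.arctan2(st["tcp_rot"][1],st["tcp_rot"][0]))
E
```

```text
[0.6360535  0.05320487 0.08341372] [ 9.99534978e-01 -3.04867206e-02 -6.17079444e-04  8.58411402e-05] -0.06098290222511272
```

View pics/m3.png

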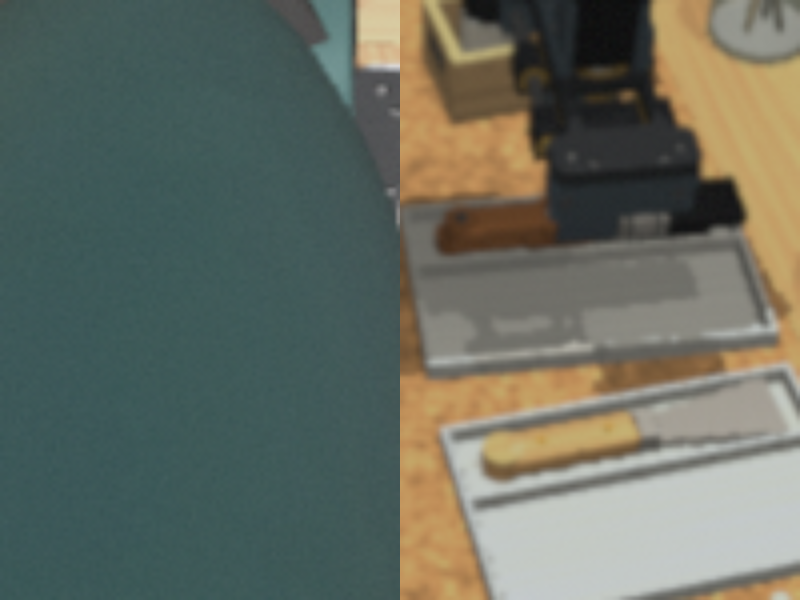

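The brush hangs level over the free lane (side view, about (590,215)). I'll lower it now.

Call:
{"api": "arm_command", "payload": {"moves": [[[0,0,-0.3],0,20],[[0,0,-0.6],0,20],[[0,0,-0.5],0,20],[[0,0,-0.3],0,20],[[0,0,-0.15],0,20]]}}

```text
clock: 19.13
eef_pos: [0.635, 0.0526, 0.0077]
tcp_rot: [1.0, -0.031, -0.002, 0.0]
wrist_force: [-0.5, 1.0, -0.1]
finger_gap: 0.281
gripper_force: 25.0
```

Call:
{"api": "arm_command", "payload": {"moves": [[[0,0,-0.05],0,20],[[0,0,-0.02],0,20],[[0,0,0],0,20]]}}

```text
clock: 19.38
eef_pos: [0.637, 0.0531, 0.0074]
tcp_rot: [1.0, -0.031, 0.0, -0.0]
wrist_force: [-0.6, 0.3, -0.3]
finger_gap: 0.282
gripper_force: 25.0
```

Call:
{"api": "arm_command", "payload": {"moves": [[[0,0,-0.02],0,20],[[0,0,-0.02],0,20],[[0,0,0],0,20]]}}

```text
clock: 19.63
eef_pos: [0.6373, 0.0532, 0.0071]
tcp_rot: [1.0, -0.031, 0.0, 0.0]
wrist_force: [-8.1, -2.1, 19.5]
finger_gap: 0.28
gripper_force: 25.0
```

Call:
{"api": "arm_command", "payload": {"moves": [[[0,0,0.04],0,32],[[0,0,0],0,38],[[0,0,0],0,38],[[0,0,0.3],0,38],[[0,0,0.7],0,38]]}}

```text
clock: 20.05
eef_pos: [0.6348, 0.0533, 0.0452]
tcp_rot: [1.0, -0.031, -0.003, 0.0]
wrist_force: [-0.3, -0.1, 0.4]
finger_gap: 0.419
gripper_force: 0.0
```

Call:
{"api": "arm_command", "payload": {"moves": [[[0,0,0.8],0,60],[[0,0,0.6],0,60],[[-0.45,0.1,0],0,60],[[-0.8,0.16,0],0.09,60],[[-0.8,0.16,0],0.09,60]]}}

```text
clock: 20.47
eef_pos: [0.5547, 0.0702, 0.1043]
tcp_rot: [0.999, 0.041, 0.001, -0.0]
wrist_force: [-0.0, 0.1, -0.1]
finger_gap: 0.66
gripper_force: 0.0
```

Call:
{"api": "arm_command", "payload": {"moves": [[[-0.8,0.16,0],0.09,60],[[-0.8,0.16,0],0.09,60],[[-0.8,0.17,0],0.072,60],[[-0.79,0.17,0],0,60],[[0,0,0],0,60]]}}

```text
clock: 20.88
eef_pos: [0.4217, 0.0968, 0.1028]
tcp_rot: [0.99, 0.139, -0.002, -0.0]
wrist_force: [0.2, -0.4, -1.2]
finger_gap: 0.659
gripper_force: 0.0
```

```bash
python3 - <<'E'
from fit import *
t=snapshot("top");s=snapshot("side")
cv2.imwrite("pics/m4.png",np.hstack([cv2.resize(t["pixels"][100:250,240:340],(400,600)),cv2.resize(s["pixels"][110:260,260:400],(400,429)).copy() if 0 else cv2.resize(s["pixels"][110:260,310:410],(400,600))]))
st=read_state();print(st["eef_pos"],st["tcp_rot"],2*np.arctan2(st["tcp_rot"][1],st["tcp_rot"][0]))
print([np.round(fit("paint_pot",[s],np.array([.485,.0065,0]),[dts(s)]).x,4)])
print([np.round(fit("scraper",[s],np.array([.439,.0995,.278]),[dts(s)]).x,4)])
E
```

```text
[0.42704144 0.09682935 0.10388123] [ 9.90336490e-01  1.38684507e-01  4.93076940e-04 -8.14908999e-06] 0.27826595768391943
[array([0.4849, 0.0054, 0.0142])]
[array([0.4381, 0.0887, 0.4372])]
```

View pics/m4.png

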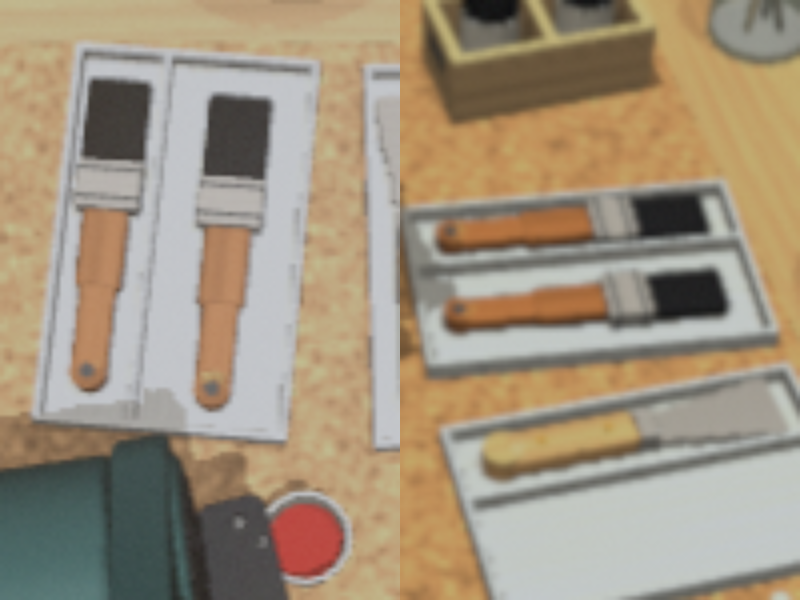

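The brush lies flat in the free lane, and the pot hasn't moved. Next, the scraper.

Call:
{"api": "arm_command", "payload": {"moves": [[[0,0,-0.5],0,60],[[0,0,-0.8],0,60],[[0,0,-0.7],0,60],[[0,0,-0.3],0,60],[[0,0,-0.1],0,60]]}}

```text
clock: 21.4
eef_pos: [0.4275, 0.0963, 0.0054]
tcp_rot: [0.99, 0.138, -0.001, 0.0]
wrist_force: [-0.3, -0.5, -0.6]
finger_gap: 0.658
gripper_force: 0.0
```

Call:
{"api": "arm_command", "payload": {"moves": [[[0,0,-0.06],0,60],[[0,0,0],0,60],[[0,0,0],0,18],[[0,0,0],0,18],[[0,0,0],0,18]]}}

```text
clock: 21.82
eef_pos: [0.4281, 0.0967, 0.0055]
tcp_rot: [0.99, 0.138, 0.001, -0.0]
wrist_force: [-0.3, -0.1, 1.1]
finger_gap: 0.475
gripper_force: 0.0
```

Call:
{"api": "arm_command", "payload": {"moves": [[[0,0,0],0,18],[[0,0,0],0,18],[[0,0,0],0,18],[[0,0,0],0,18]]}}

```text
clock: 22.15
eef_pos: [0.4275, 0.0966, 0.0049]
tcp_rot: [0.99, 0.138, 0.0, -0.0]
wrist_force: [-2.1, -0.5, 7.4]
finger_gap: 0.248
gripper_force: 25.0
```

Call:
{"api": "arm_command", "payload": {"moves": [[[0,0,0.3],0,18],[[0,0,0.6],0,18],[[0,0,0.7],0,18],[[0,0,0.4],0,18],[[0.28,-0.3,0],0,18]]}}

```text
clock: 22.57
eef_pos: [0.4389, 0.0855, 0.0875]
tcp_rot: [0.99, 0.139, 0.002, -0.0]
wrist_force: [0.8, 0.6, -0.3]
finger_gap: 0.249
gripper_force: 25.0
```

Call:
{"api": "arm_command", "payload": {"moves": [[[0.57,-0.59,0],0,18],[[0.57,-0.59,0],-0.05,18],[[0.57,-0.59,0],-0.05,18],[[0.57,-0.59,0],-0.05,18],[[0.57,-0.59,0],-0.05,18]]}}

```text
clock: 22.98
eef_pos: [0.5533, -0.0348, 0.0846]
tcp_rot: [0.998, 0.059, -0.0, -0.0]
wrist_force: [0.4, 0.3, -0.6]
finger_gap: 0.254
gripper_force: 25.0
```

Call:
{"api": "arm_command", "payload": {"moves": [[[0.57,-0.59,0],-0.05,18],[[0.57,-0.59,0],-0.044,18],[[0.57,-0.59,0],0,18],[[0.28,-0.29,0],0,18],[[0,0,0],0,18]]}}

```text
clock: 23.4
eef_pos: [0.6343, -0.1182, 0.0847]
tcp_rot: [1.0, 0.022, 0.001, 0.0]
wrist_force: [-0.1, -0.1, -1.8]
finger_gap: 0.248
gripper_force: 25.0
```

```bash
python3 - <<'E'
from fit import *
s=snapshot("side")
cv2.imwrite("pics/m5.png",cv2.resize(s["pixels"][170:290,280:440],(800,600)))
st=read_state();print(st["eef_pos"],2*np.arctan2(st["tcp_rot"][1],st["tcp_rot"][0]))
E
```

```text
[ 0.63269743 -0.11683286  0.08438547] 0.04523276049294439
```

View pics/m5.png

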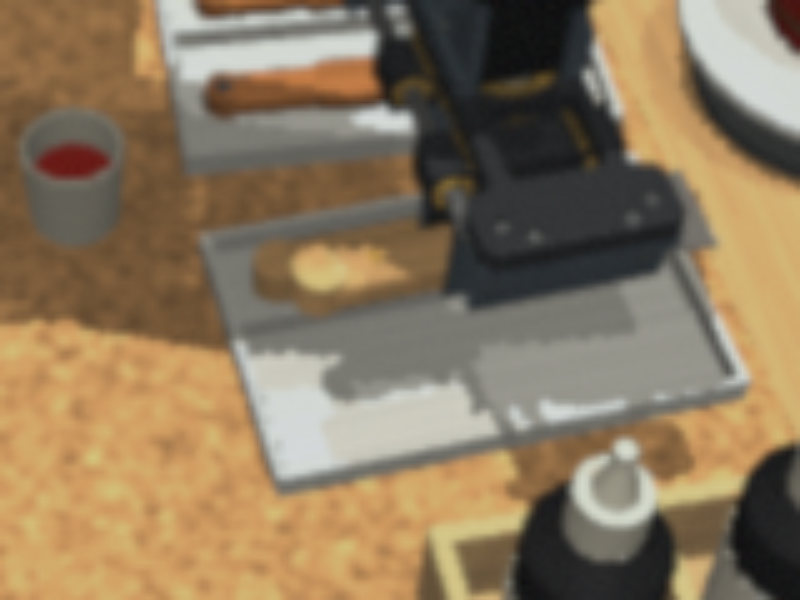

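The scraper hangs level over the tray (about (350,270)). I'll lower it.

Call:
{"api": "arm_command", "payload": {"moves": [[[0,0,-0.3],0,18],[[0,0,-0.6],0,18],[[0,0,-0.5],0,18],[[0,0,-0.3],0,18],[[0,0,-0.15],0,18]]}}

```text
clock: 23.87
eef_pos: [0.6302, -0.1148, 0.0083]
tcp_rot: [1.0, 0.024, -0.002, -0.0]
wrist_force: [-0.8, -0.1, -1.6]
finger_gap: 0.251
gripper_force: 25.0
```

Call:
{"api": "arm_command", "payload": {"moves": [[[0,0,-0.05],0,18],[[0,0,-0.03],0,18],[[0,0,0],0,18]]}}

```text
clock: 24.12
eef_pos: [0.6321, -0.1154, 0.008]
tcp_rot: [1.0, 0.024, -0.0, -0.0]
wrist_force: [0.1, -0.2, -0.5]
finger_gap: 0.246
gripper_force: 25.0
```

Call:
{"api": "arm_command", "payload": {"moves": [[[0,0,-0.02],0,18],[[0,0,-0.02],0,18],[[0,0,0],0,18]]}}

```text
clock: 24.37
eef_pos: [0.6324, -0.1155, 0.0077]
tcp_rot: [1.0, 0.023, -0.0, -0.0]
wrist_force: [-8.9, 3.1, 22.7]
finger_gap: 0.246
gripper_force: 25.0
```

Call:
{"api": "arm_command", "payload": {"moves": [[[0,0,0.04],0,30],[[0,0,0],0,38],[[0,0,0],0,38],[[0,0,0.3],0,38],[[0,0,0.7],0,38]]}}

```text
clock: 24.78
eef_pos: [0.6301, -0.1153, 0.0455]
tcp_rot: [1.0, 0.023, -0.002, -0.001]
wrist_force: [-0.7, 0.0, -0.0]
finger_gap: 0.418
gripper_force: 0.0
```

Call:
{"api": "arm_command", "payload": {"moves": [[[0,0,0.9],0,38],[[0,0,0.9],0,38],[[0,0,0.9],0,38],[[0,0,0.9],0,38],[[-0.5,0,0.3],0,38]]}}

```text
clock: 25.2
eef_pos: [0.6163, -0.1164, 0.2102]
tcp_rot: [1.0, 0.023, 0.004, 0.001]
wrist_force: [0.2, 0.5, 0.7]
finger_gap: 0.412
gripper_force: 0.0
```

Call:
{"api": "arm_command", "payload": {"moves": [[[-0.9,0,0],0,38],[[-0.9,0,0],0,38],[[-0.9,0,0],0,38],[[-0.7,0,0],0,38],[[-0.3,0,0],0,38]]}}

```text
clock: 25.62
eef_pos: [0.4608, -0.1154, 0.2037]
tcp_rot: [1.0, 0.023, -0.0, -0.0]
wrist_force: [-0.1, -0.3, 0.2]
finger_gap: 0.416
gripper_force: 0.0
```

```bash
python3 - <<'E'
from fit import *
t=snapshot("top");s=snapshot("side")
cv2.imwrite("pics/m6.png",np.hstack([cv2.resize(t["pixels"][90:270,140:500],(480,240)),np.zeros((240,0,3),np.uint8)]) if 0 else cv2.resize(t["pixels"][90:330,140:500],(800,533)))
cv2.imwrite("pics/m7.png",cv2.resize(s["pixels"][70:350,180:500],(686,600)))
print(read_state()["eef_pos"])
E
```

```text
[ 0.46292685 -0.11577742  0.20418879]
```

View pics/m6.png

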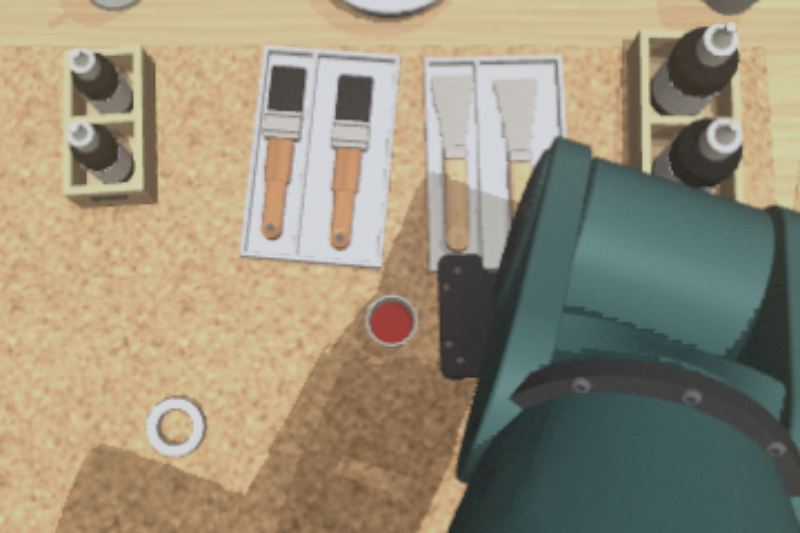

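View pics/m7.png

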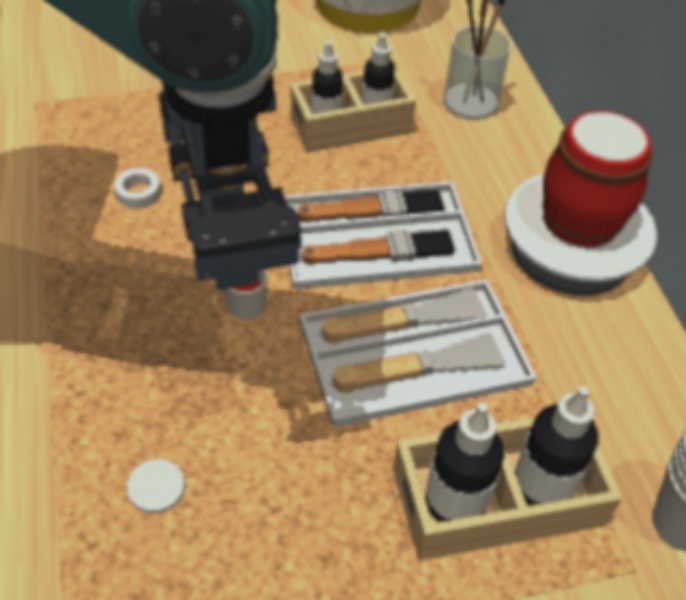

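Everything is in place. In the side view the scraper lies flat in its lane at (420,365), the bottles stand in their wells at (465,465) and (327,80), and the brush is at (380,245). The pot is still at (391,320) in the top view. I'm handing it in.

```bash
python3 -c "
from plant import *
print(job_done())"
```

```text
the job is handed in; nothing more can be done
None
```

I handed the job in at about 26 s on the robot clock: both bottles stand upright in their matching wells, the brush and scraper lie flat in their free lanes, and the paint pot was left where it stood; the judge's verdict was not shown.

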